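# Start up the bench grinder

### The job

Start up the bench grinder, pushing and pressing with closed fingers (nothing here needs gripping): first push the raised eye shield of the left wheel (as seen from the robot) fully down, then switch the dust extractor on by pressing the ON end of its rocker until it snaps over, and last press the grinder's START button (the low flat one) fully in and let go. Leave the mushroom STOP button and the other eye shield alone, do not press START before the shield is down and the extractor is on, and do not pick up or shift anything that lies on the bench.

Things in the scene. Friction and masses are not known exactly. Their poses are not given: they have to be found in the camera images.
- grinder: double-ended bench grinder bolted to the bench, grey, 380 mm wide (its y, the shaft's direction) and 235 mm high, operator's side towards its -x (towards the robot). Origin: middle of its foot, on the bench. Abrasive wheels of 150 mm at y = +158 mm (the left one, seen from the robot) and y = -158 mm, shaft 128 mm up, guards reaching 88 mm from the shaft, a tool rest before each wheel 118 mm up, reaching out to x = -120 mm. Galvanised dust pipes behind it
- left_shield (a joint): hinge of the left wheel's eye shield (rad): 0 = fully down on its stop, drooping 40 deg forward and down before the wheel; 0.70 = level; at the start raised to about 1.45 to 1.72 (43 to 58 deg above level, pointing up and towards the robot); its upper stop is 1.9. A friction hinge (0.13 N m) that stays where it is left and needs only about 1 to 3 N at the free edge
- left_shield_pivot (a point): middle of the left shield's hinge axis, 226 mm above the bench; the axis runs along the grinder's y. The shield is a flat clear plate in a thin dark steel frame, 86 mm wide, 4 mm thick, reaching from 23 to 100 mm from this axis towards the grinder's -x; the point turns with the shield
- left_shield_edge (a point): middle of the left shield's free edge, 100 mm from the hinge axis
- right_shield (a joint): the same hinge on the right wheel's eye shield, already down (0)
- right_shield_edge (a point): middle of the right shield's free edge
- extractor_switch: dust extractor's switch: a grey box screwed to the bench, 108 (its x) x 88 mm, lid 50 mm up, with one broad black two-position rocker in the middle of its lid in a black frame (top 55 mm up), and a cable gland on its +x end. Origin: centre of its underside, z up
- rocker (a joint): the extractor's rocker (rad): 0 = off, 0.32 = on. Snap action: it flips over by itself past the middle (0.16) and stays. Needs about 2 to 3 N at rocker_on
- rocker_on (a point): middle of the pressing face of the rocker's ON end: the half towards the box's +x, which stands proud while it is off and bears a small moulded rib. Each half is 31 mm long (box x) by 42 mm wide, dished 0.12 rad; this point lies 19 mm from the rocker's axis and 57 to 63 mm up, and sinks about 6 mm as the rocker goes over. The rocker's axis is the box's y, 58 mm up
- rocker_off (a point): middle of the pressing face of the rocker's OFF end, the half towards the box's -x
- starter: the grinder's motor starter: a grey box screwed to the bench, 150 (its x) x 92 mm, lid 62 mm up, with two black push buttons 68 mm apart along its x. Origin: centre of its underside, z up; cable gland on its +x end
- start_button (a joint): travel of START (m): 0 = out, 0.005 = fully in. Springs back when released; 1.2 N to begin, 4.7 N fully in
- start_top (a point): centre of the top of START, 77 mm above the bench: the low flat-topped round button of 32 mm diameter, on the gland's side, standing 11 mm out of its collar
- stop_button (a joint): travel of STOP (m): 0 = out, 0.005 = fully in, same spring
- stop_top (a point): centre of the top of STOP, 96 mm above the bench: the taller mushroom-headed button of 40 mm diameter, away from the gland
- spray_can: bystander: plain grey aerosol can standing upright, 66 mm diameter, 190 mm tall; origin at the centre of its underside
- piston: bystander: aluminium engine piston standing on its skirt, 82 mm diameter, 72 mm tall; origin at the centre of its underside
- bearing: bystander: steel bearing ring lying flat, 72 mm outside, 40 mm bore, 18 mm high; origin at the centre of its underside
- spanner: bystander: open-ended spanner about 170 mm long lying flat along its own x; origin under its middle
- con_rod: bystander: dark steel connecting rod lying flat along its own x, about 190 mm long, 92 mm across the big end, 18 mm high; origin near its middle, underside
- flange: bystander: square steel flange plate with a bore, 100 x 100 x 10 mm, lying flat; origin at the centre of its underside
- grease_tin: bystander: dark tin with a lid, 80 mm diameter, 75 mm tall; origin at the centre of its underside

How it is judged:
By the outcome, as a careful person would: the job done as asked, in the order asked, and still so for the second after the job is handed in, with the robot touching nothing.
It also fails if it takes over 51 s, if anything falls off the work surface, if the arm or the gripper's body presses on something with over 40 N, if the wrist force passes 120 N, or if a joint passes its speed limit or range.

### The arm

A 6-joint arm with a two-finger parallel gripper is mounted at the origin on the work surface. World frame = base frame: x ahead of the robot, y to its left, z up, the work surface at z = 0. Lengths are in m, angles in rad, forces in N, time in s.
With the tool pointing down it reaches from about 0.25 to 0.8 m from the base axis. Payload 3.9 kg.
Tool frame: the origin (TCP) lies at the very end of the fingers, on their centre line; the grasp point (between the pads) lies 19 mm behind it; z points along the fingers, y is the line along which they close (so a half turn about z gives the same grasp; the last joint's range is limited). The gripper opens to 85 mm and grips with 20 to 120 N. Pads are 22 mm wide; open, the fingers measure 114 mm over their backs; the gripper's body (76 mm by 85 mm) begins 54 mm behind the grasp point. The pads swing forward as they close: fully open they stand 13 mm farther back than shut.
Start: joints at [-1.282, 0.26, -0.138, 1.173, 0, 1.571], TCP at [0.15, -0.503, 0.231] pointing down, gripper open.
Joint ranges: [-2.78, 2.78], [-0.83, 1.72], [-1.28, 1.37], [-1.9, 2.12], [-1.57, 1.48], [-3.14, 3.14]. Speed limits (rad/s): [2.57, 2.57, 3.14, 3.14, 3.14, 3.14].

### API

Orientations are given as a unit quaternion [x, y, z, w].
In Python, from plant import bot, camera, hand_in gives the robot as it stands.
- The arm moves only by the tool apply_moves, never from a script. Its argument "rows" is a list of rows, each an object with "twist": the turn, a rotation vector about the tool's x, y, z in rad, a list of three; "offset": the shift along the tool's x, y, z in cm, a list of three; "claw": the finger opening in cm, from 0 to 8.54. A call has 1 to 20 rows; each row is the pose to reach, as a shift and turn from the pose commanded when the call began, along the tool's axes at that moment; what a row does not reach only later rows make up. A row lasts 1/10 s, in which the tool goes at most 50 mm and 8.59 degrees, less where a joint would pass 70% of its speed; a pose out of reach is approached as far as the arm can. A call with a gripper value outside its range is refused whole. The fingers move at their own pace and stop on an object; "newtons" is the grip in N (left out, the last holds). Time passes only in rows, so rows that repeat a pose let the fingers close. It gives the time, the measured TCP pose, the force, the opening and the grip force at its end, in the units of the state.
- bot.state(): the state, without advancing time (a new reading comes with each control period).
- camera(name): name is "scene" or "top"; returns a dict with "frame" (480x640x3 uint8, blue, green, red), "intrinsics" (3x3 intrinsics, pixels), "R" (3x3) and "t" (3): a world point X has camera coordinates R X + t. Camera axes: x right, y down, z forward; pixel columns grow to the right and rows downward; lengths in m; the calibration is good to about 2 mm. A picture is of the moment at which its call begins. There is no depth.
- hand_in(): hands the job in; it is judged then, once.
The state is a dict: "time_s": time; "q": joint angles; "qd": joint speeds; "joint_torque": joint torques, N m; "tool_pos": TCP position; "orientation": TCP orientation; "wrist_force": force on the tool from outside, world axes, zero at the start; "moment": the same for the moment, N m; "gripper_width": opening from 0.0 (shut) to 1.0 (fully open); "grip_force": force on a finger pad.
Only numpy, scipy, OpenCV 4.12 (cv2) and the standard library are available. Lean on these libraries where they do the work, as an engineer would, in place of code of your own. Each camera call takes 0.05 s, during which the arm holds its last target. There are 200 camera calls.

## Working session

There is one attempt and no reset: what is moved stays moved. The work goes in short steps, Python scripts to look and compute and a tool call to move; the robot and the scene stay as the last step left them, time stands still between calls to the robot, and variables do not carry over. Pictures are saved under pics/ and viewed, at most 10 in all, crops included, and the job is handed in when it is done.

Besides the shell and the picture viewer there is one more tool, called after ">>>" as name(argument=value, ...) on one line, values as JSON. apply_moves: Moves the arm, as the interface text tells. Its arguments: {"type":"object","properties":{"rows":{"type":"array"},"newtons":{"type":"number"}},"required":["rows"]}

```bash
mkdir -p pics; ls; python3 - <<'E'
from plant import bot,camera
import cv2,numpy as np,json
for n in("scene","top"):
    c=camera(n); cv2.imwrite(f"pics/{n}0.png",c["frame"])
    np.savez(n+".npz",K=c["intrinsics"],R=c["R"],t=c["t"])
    print(n,np.round(c["intrinsics"],1).tolist(),np.round(c["R"],3).tolist(),np.round(c["t"],3))
print(bot.state())
E
```

```text
pics
scene [[523.1, 0.0, 323.1], [0.0, 523.1, 237.4], [0.0, 0.0, 1.0]] [[-0.777, 0.63, 0.013], [0.354, 0.452, -0.819], [-0.521, -0.631, -0.574]] [ 0.414 -0.05   1.651]
top [[445.2, 0.0, 315.3], [0.0, 445.2, 242.4], [0.0, 0.0, 1.0]] [[0.019, -0.999, 0.036], [-0.996, -0.022, -0.092], [0.092, -0.034, -0.995]] [-0.038  0.517  1.181]
{'time_s': 0.1, 'q': array([-1.28204775e+00,  2.60619484e-01, -1.39245513e-01,  1.17268503e+00,
       -1.80064772e-05,  1.57079161e+00]), 'qd': array([-1.15054996e-03, -1.36690986e-03,  2.01259666e-03, -2.68372955e-04,
       -6.26226995e-05,  3.82695634e-04]), 'joint_torque': array([-5.61111174e-04, -4.06508446e+01,  2.54527080e+01,  1.01195363e-02,
       -2.26247488e-05, -1.69281282e-06]), 'tool_pos': array([ 0.1493165 , -0.50268406,  0.23054546]), 'orientation': array([ 9.89595402e-01,  1.43875544e-01, -1.35062901e-04, -8.66433134e-04]), 'wrist_force': array([-0.43286852, -0.35160344,  0.02013443]), 'moment': array([-0.02940768, -0.01894227,  0.02882757]), 'grip_force': 0.0, 'gripper_width': 1.0034212466028665}
```

View pics/scene0.png

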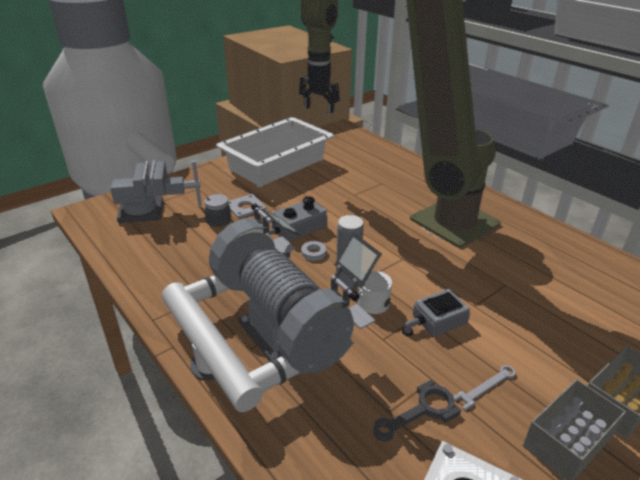

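View pics/top0.png

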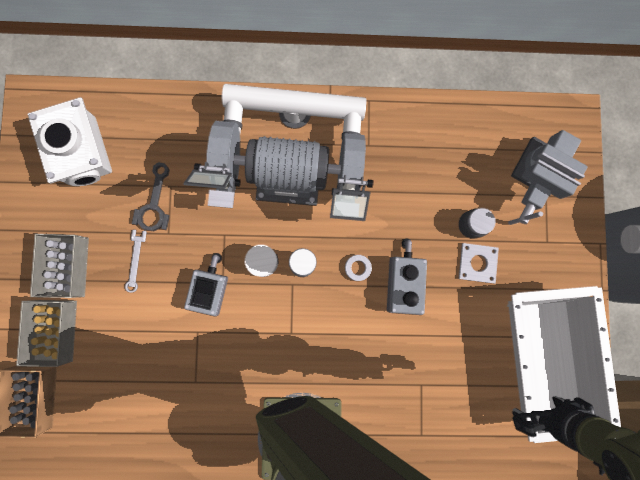

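The top view has the grinder at (285,160), its raised left shield at about (208,178), the extractor switch at (206,292) with its gland toward the top, and the starter at (408,285). START is at (410,272) and the mushroom STOP at (410,298). The piston (261,261) and the can (302,262) stand between the switch and the starter.

```bash
python3 - <<'E'
import cv2,numpy as np
t=cv2.imread("pics/top0.png");s=cv2.imread("pics/scene0.png")
a=cv2.resize(t[80:320,175:435],None,fx=3,fy=3,interpolation=cv2.INTER_CUBIC)[:600]
a=cv2.resize(t[115:320,175:435],None,fx=2.9,fy=2.9,interpolation=cv2.INTER_CUBIC)
b=cv2.resize(s[190:350,225:475],None,fx=3.2,fy=3.2,interpolation=cv2.INTER_CUBIC)
cv2.imwrite("pics/a.png",a);cv2.imwrite("pics/b.png",b)
E
cat > h.py <<'E'
import numpy as np
C={n:np.load(f"{n}.npz") for n in("scene","top")}
def ray(n,p):
    c=C[n];d=c["R"].T@np.linalg.solve(c["K"],[p[0],p[1],1.]);return -c["R"].T@c["t"],d
def onz(n,p,z):
    o,d=ray(n,p);return o+d*(z-o[2])/d[2]
def tri(p,q):
    (o,d),(O,D)=ray("scene",p),ray("top",q)
    s=np.linalg.lstsq(np.c_[d,-D],O-o,rcond=None)[0];a,b=o+s[0]*d,O+s[1]*D
    return (a+b)/2,np.linalg.norm(a-b)
def proj(n,X):
    c=C[n];v=c["K"]@(c["R"]@X+c["t"]);return v[:2]/v[2]
E
```

```text
(no output)
```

View pics/a.png

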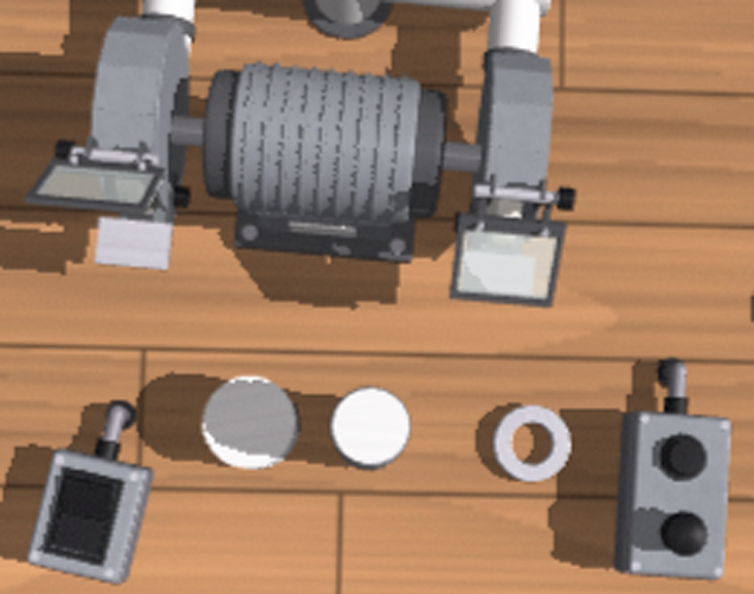

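View pics/b.png

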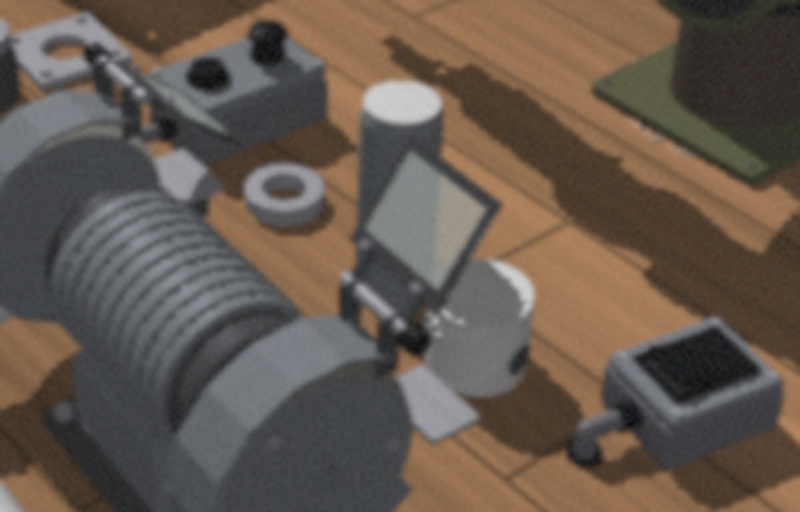

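The crops show the shield's free-edge corners at top-crop (28,203) and (155,213), and scene-crop (500,207) and (412,150). The rocker is the black rectangle centred at about (83,516) in the top crop. START is at (684,456) and STOP at (684,533). Next I turn these into positions.

```bash
python3 - <<'E'
from h import *
np.set_printoptions(precision=4,suppress=True)
T=lambda x,y:(175+(x+.5)/2.9-.5,115+(y+.5)/2.9-.5)
S=lambda x,y:(225+(x+.5)/3.2-.5,190+(y+.5)/3.2-.5)
for n,a,b in[("edge+y",(500,207),(28,203)),("edge-y",(412,150),(155,213)),("in+y",(443,297),(50,163)),("in-y",(362,230),(163,168)),("START",(209,70),(684,454)),("STOP",(267,40),(684,532))]:
    print(n,*tri(S(*a),T(*b)))
print("start",onz("top",T(684,454),.077),"stop",onz("top",T(684,532),.096))
L=[onz("top",T(*p),.05) for p in[(62,452),(152,468),(122,582),(33,560)]]
L2=[onz("scene",S(*p),.05) for p in[(715,320),(780,380),(664,436),(610,370)]]
R=[onz("top",T(*p),.055) for p in[(62,470),(124,482),(106,565),(42,548)]]
for l in(L,L2,R): print(np.array(l),np.mean(l,0))
for n,p,z in[("piston",(250,422),.072),("can",(370,427),.19),("bearing",(532,443),.018)]: print(n,onz("top",T(*p),z))
E
```

```text
edge+y [0.6057 0.2575 0.3033] 0.0009737500694199892
edge-y [0.6008 0.1699 0.2948] 0.006090594771380718
in+y [0.6473 0.2557 0.254 ] 0.00207129495382886
in-y [0.644  0.1725 0.2531] 0.0075503712128251205
START [ 0.4416 -0.2736  0.0727] 0.003610775223060898
STOP [ 0.3731 -0.2725  0.08  ] 0.0013968849446932491
start [ 0.4428 -0.2738  0.077 ] stop [ 0.3741 -0.269   0.096 ]
[[0.4344 0.2835 0.05  ]
 [0.4216 0.2025 0.05  ]
 [0.3197 0.2254 0.05  ]
 [0.3378 0.305  0.05  ]] [0.3784 0.2541 0.05  ]
[[0.3241 0.2358 0.05  ]
 [0.3394 0.3107 0.05  ]
 [0.4524 0.2961 0.05  ]
 [0.4312 0.2243 0.05  ]] [0.3868 0.2667 0.05  ]
[[0.4183 0.2816 0.055 ]
 [0.4086 0.2262 0.055 ]
 [0.3348 0.2392 0.055 ]
 [0.3488 0.2963 0.055 ]] [0.3776 0.2608 0.055 ]
piston [0.4638 0.1139 0.072 ]
can [0.4558 0.0079 0.19  ]
bearing [ 0.4522 -0.1451  0.018 ]
```

>>> apply_moves(rows=[{"twist": [0, 0, 0.288], "offset": [0, 0, -14], "claw": 0}, {"twist": [0, 0, 0.288], "offset": [0, 0, -14], "claw": 0}, {"twist": [0, 0, 0.288], "offset": [0, 0, -14], "claw": 0}, {"twist": [0, 0, 0.288], "offset": [0, 0, -14], "claw": 0}, {"twist": [0, 0, 0.288], "offset": [0, 0, -14], "claw": 0}, {"twist": [0, 0, 0.288], "offset": [0, 0, -14], "claw": 0}])

```text
time_s: 0.7
tool_pos: [0.1494, -0.5027, 0.3699]
orientation: [1.0, 0.0, -0.0, -0.001]
wrist_force: [0.6, 0.5, -0.8]
gripper_width: 0.001
grip_force: 0.0
```

>>> apply_moves(rows=[{"twist": [0, 0, 0], "offset": [47.2, -71.7, 1], "claw": 0}, {"twist": [0, 0, 0], "offset": [47.2, -71.7, 1], "claw": 0}, {"twist": [0, 0, 0], "offset": [47.2, -71.7, 1], "claw": 0}, {"twist": [0, 0, 0], "offset": [47.2, -71.7, 1], "claw": 0}, {"twist": [0, 0, 0], "offset": [47.2, -71.7, 1], "claw": 0}, {"twist": [0, 0, 0], "offset": [47.2, -71.7, 1], "claw": 0}, {"twist": [0, 0, 0], "offset": [47.2, -71.7, 1], "claw": 0}, {"twist": [0, 0, 0], "offset": [47.2, -71.7, 1], "claw": 0}, {"twist": [0, 0, 0], "offset": [47.2, -71.7, 1], "claw": 0}, {"twist": [0, 0, 0], "offset": [47.2, -71.7, 1], "claw": 0}, {"twist": [0, 0, 0], "offset": [47.2, -71.7, 1], "claw": 0}, {"twist": [0, 0, 0], "offset": [47.2, -71.7, 1], "claw": 0}, {"twist": [0, 0, 0], "offset": [47.2, -71.7, 1], "claw": 0}, {"twist": [0, 0, 0], "offset": [47.2, -71.7, 1], "claw": 0}, {"twist": [0, 0, 0], "offset": [47.2, -71.7, 1], "claw": 0}, {"twist": [0, 0, 0], "offset": [47.2, -71.7, 1], "claw": 0}, {"twist": [0, 0, 0], "offset": [47.2, -71.7, 1], "claw": 0}, {"twist": [0, 0, 0], "offset": [47.2, -71.7, 1], "claw": 0}, {"twist": [0, 0, 0], "offset": [47.2, -71.7, 1], "claw": 0}, {"twist": [0, 0, 0], "offset": [47.2, -71.7, 1], "claw": 0}])

```text
time_s: 2.7
tool_pos: [0.6201, 0.0651, 0.3599]
orientation: [0.999, 0.042, -0.003, -0.02]
wrist_force: [-0.9, -0.0, -0.2]
gripper_width: 0.001
grip_force: 0.0
```

```bash
python3 - <<'E'
from plant import bot,camera
import cv2,numpy as np
s=camera("scene")["frame"];t=camera("top")["frame"]
b=cv2.resize(s[170:320,270:430],(640,600),interpolation=cv2.INTER_CUBIC)
cv2.imwrite("pics/c.png",b)
print(bot.state()["tool_pos"])
E
```

```text
[0.62029954 0.0650669  0.36038136]
```

View pics/c.png

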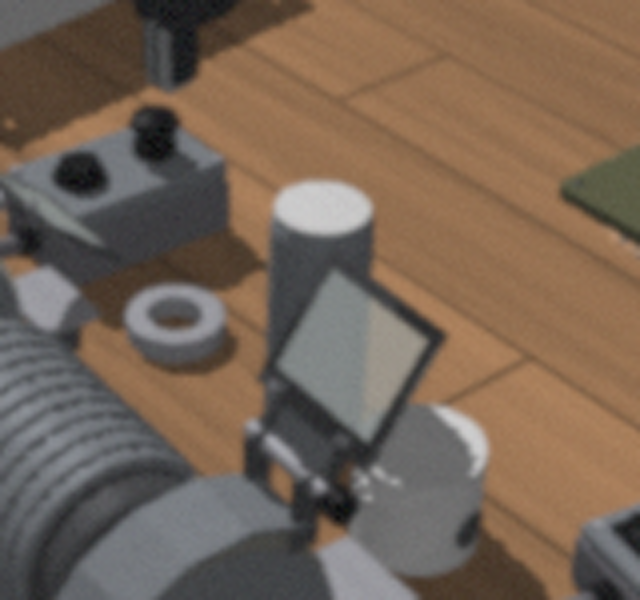

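The picture shows the raised shield, its free edge from (335,270) to (440,335), and the gripper tip at (170,85), which is still short of the shield. I'll write a helper for the remaining offsets.

```bash
cat >> h.py <<'E'
def rel(pos,tilt=0,yaw=0):
    """tilt: fingers lean so the tip points towards +x; prints offset cm, twist rad"""
    from plant import bot
    from scipy.spatial.transform import Rotation as Q
    s=bot.state();A=Q.from_quat(s["orientation"])
    B=Q.from_euler("z",yaw)*Q.from_euler("y",-tilt)*Q.from_euler("x",np.pi)
    print("offset",np.round(A.inv().apply(np.array(pos)-s["tool_pos"])*100,2),"twist",np.round((A.inv()*B).as_rotvec(),3),"F",np.round(s["wrist_force"],1),s["tool_pos"].round(4))
E
python3 -c "
from h import *
rel((.622,.214,.34))"
```

```text
offset [  1.44 -14.73   2.63] twist [-0.04   0.005  0.085] F [-0.3 -0.4 -0.1] [0.6203 0.0651 0.3604]
```

>>> apply_moves(rows=[{"twist": [-0.04, 0.005, 0.085], "offset": [1.4, -14.7, 2.6], "claw": 0}, {"twist": [-0.04, 0.005, 0.085], "offset": [1.4, -14.7, 2.6], "claw": 0}, {"twist": [-0.04, 0.005, 0.085], "offset": [1.4, -14.7, 2.6], "claw": 0}, {"twist": [-0.04, 0.005, 0.085], "offset": [1.4, -14.7, 2.6], "claw": 0}, {"twist": [-0.04, 0.005, 0.085], "offset": [1.4, -14.7, 2.6], "claw": 0}, {"twist": [-0.04, 0.005, 0.085], "offset": [1.4, -14.7, 2.6], "claw": 0}, {"twist": [-0.04, 0.005, 0.085], "offset": [1.4, -14.7, 2.6], "claw": 0}, {"twist": [-0.04, 0.005, 0.085], "offset": [1.4, -14.7, 2.6], "claw": 0}])

```text
time_s: 3.6
tool_pos: [0.6336, 0.0698, 0.3424]
orientation: [0.999, 0.045, -0.001, -0.021]
wrist_force: [-0.4, -0.1, 0.3]
gripper_width: 0.002
grip_force: 0.0
```

```bash
python3 -c "
from h import *
from plant import bot
s=bot.state();print(s['q'].round(3),s['qd'].round(3))
rel((.622,.214,.34))"
```

```text
[0.088 0.458 0.447 1.56  0.043 3.141] [ 0.002  0.004  0.001 -0.007  0.     0.002]
offset [  0.13 -14.44   0.86] twist [-0.043  0.002  0.089] F [-0.4 -0.1  0.3] [0.6336 0.0698 0.3424]
```

>>> apply_moves(rows=[{"twist": [0, 0, -0.15], "offset": [0, 0, 0], "claw": 0}, {"twist": [0, 0, -0.3], "offset": [0, 0, 0], "claw": 0}, {"twist": [0, 0, -0.45], "offset": [0, 0, 0], "claw": 0}, {"twist": [0, 0, -0.6], "offset": [0, 0, 0], "claw": 0}, {"twist": [0, 0, -0.75], "offset": [0, 0, 0], "claw": 0}, {"twist": [0, 0, -0.9], "offset": [0, 0, 0], "claw": 0}, {"twist": [0, 0, -1.05], "offset": [0, 0, 0], "claw": 0}, {"twist": [0, 0, -1.2], "offset": [0, 0, 0], "claw": 0}, {"twist": [0, 0, -1.35], "offset": [0, 0, 0], "claw": 0}, {"twist": [0, 0, -1.5], "offset": [0, 0, 0], "claw": 0}, {"twist": [0, 0, -1.5], "offset": [0, 0, 0], "claw": 0}])

```text
time_s: 4.7
tool_pos: [0.6336, 0.0698, 0.3424]
orientation: [0.701, 0.713, 0.014, -0.016]
wrist_force: [0.6, -1.3, -0.2]
gripper_width: -0.003
grip_force: 0.0
```

```bash
python3 -c "
from h import *
from plant import bot
s=bot.state();print(s['q'].round(3))
rel((.622,.214,.34),yaw=3.1416)"
```

```text
[0.088 0.458 0.447 1.56  0.043 1.641]
offset [14.42 -0.9   0.86] twist [ 0.031 -0.036 -1.553] F [ 0.6 -1.3 -0.2] [0.6336 0.0698 0.3424]
```

>>> apply_moves(rows=[{"twist": [0.03, -0.035, -1.55], "offset": [14.4, -0.9, 0.8], "claw": 0}, {"twist": [0.03, -0.035, -1.55], "offset": [14.4, -0.9, 0.8], "claw": 0}, {"twist": [0.03, -0.035, -1.55], "offset": [14.4, -0.9, 0.8], "claw": 0}, {"twist": [0.03, -0.035, -1.55], "offset": [14.4, -0.9, 0.8], "claw": 0}, {"twist": [0.03, -0.035, -1.55], "offset": [14.4, -0.9, 0.8], "claw": 0}, {"twist": [0.03, -0.035, -1.55], "offset": [14.4, -0.9, 0.8], "claw": 0}, {"twist": [0.03, -0.035, -1.55], "offset": [14.4, -0.9, 0.8], "claw": 0}, {"twist": [0.03, -0.035, -1.55], "offset": [14.4, -0.9, 0.8], "claw": 0}, {"twist": [0.03, -0.035, -1.55], "offset": [14.4, -0.9, 0.8], "claw": 0}, {"twist": [0.03, -0.035, -1.55], "offset": [14.4, -0.9, 0.8], "claw": 0}, {"twist": [0.03, -0.035, -1.55], "offset": [14.4, -0.9, 0.8], "claw": 0}, {"twist": [0.03, -0.035, -1.55], "offset": [14.4, -0.9, 0.8], "claw": 0}, {"twist": [0.03, -0.035, -1.55], "offset": [14.4, -0.9, 0.8], "claw": 0}])

```text
time_s: 6.0
tool_pos: [0.6219, 0.2138, 0.3405]
orientation: [0.003, 1.0, 0.001, -0.0]
wrist_force: [0.5, -0.4, 0.0]
gripper_width: 0.0
grip_force: 0.0
```

```bash
python3 - <<'E'
from plant import bot,camera
from h import *
import cv2
s=camera("scene")["frame"];t=camera("top")["frame"]
b=cv2.resize(s[170:320,280:420],(560,600),interpolation=cv2.INTER_CUBIC)
cv2.imwrite("pics/d.png",b)
print(bot.state()["q"].round(3));rel((.622,.214,.34),yaw=3.1416)
E
```

```text
[3.300e-01 5.020e-01 5.160e-01 1.586e+00 1.000e-03 3.350e-01]
offset [-0.01  0.02  0.05] twist [ 0.001 -0.001 -0.004] F [ 0.5  0.2 -0.5] [0.6219 0.2138 0.3405]
```

View pics/d.png

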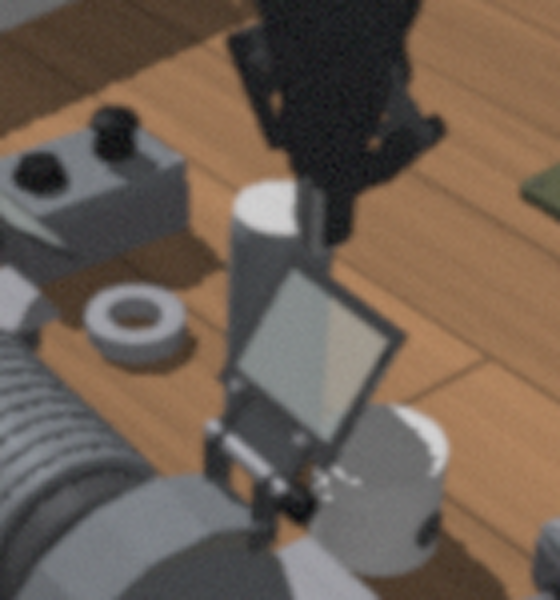

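The tip at (330,240) hangs just above and behind the middle of the shield's free edge (345,300). I push down along the arc.

>>> apply_moves(rows=[{"twist": [0, 0, 0], "offset": [0, 0, 2], "claw": 0}, {"twist": [0, 0, 0], "offset": [0, 0, 4], "claw": 0}, {"twist": [0, 0, 0], "offset": [0.2, 0, 5], "claw": 0}, {"twist": [0, 0, 0], "offset": [0.8, 0, 6], "claw": 0}, {"twist": [0, 0, 0], "offset": [1.4, 0, 7], "claw": 0}, {"twist": [0, 0, 0], "offset": [1.9, 0, 8], "claw": 0}, {"twist": [0, 0, 0], "offset": [2.2, 0, 9], "claw": 0}, {"twist": [0, 0, 0], "offset": [2.5, 0, 10], "claw": 0}, {"twist": [0, 0, 0], "offset": [2.7, 0, 11], "claw": 0}, {"twist": [0, 0, 0], "offset": [3, 0, 12], "claw": 0}, {"twist": [0, 0, 0], "offset": [3.2, 0, 13], "claw": 0}, {"twist": [0, 0, 0], "offset": [3.2, 0, 13], "claw": 0}])

```text
time_s: 7.3
tool_pos: [0.5884, 0.2136, 0.2086]
orientation: [0.001, 1.0, 0.0, -0.002]
wrist_force: [-0.2, -0.7, 1.0]
gripper_width: -0.001
grip_force: 0.0
```

```bash
python3 - <<'E'
from plant import bot,camera
from h import *
import cv2
s=camera("scene")["frame"];t=camera("top")["frame"]
b=np.hstack([cv2.resize(s[190:320,300:400],(400,520),interpolation=cv2.INTER_CUBIC),cv2.resize(t[140:270,160:260],(400,520),interpolation=cv2.INTER_CUBIC)])
cv2.imwrite("pics/e.png",b)
rel((.593,.214,.165),yaw=3.1416,tilt=.4)
E
```

```text
offset [-0.41  0.03  4.47] twist [ 0.001  0.397 -0.002] F [-0.8 -0.   0. ] [0.5891 0.2137 0.2097]
```

View pics/e.png

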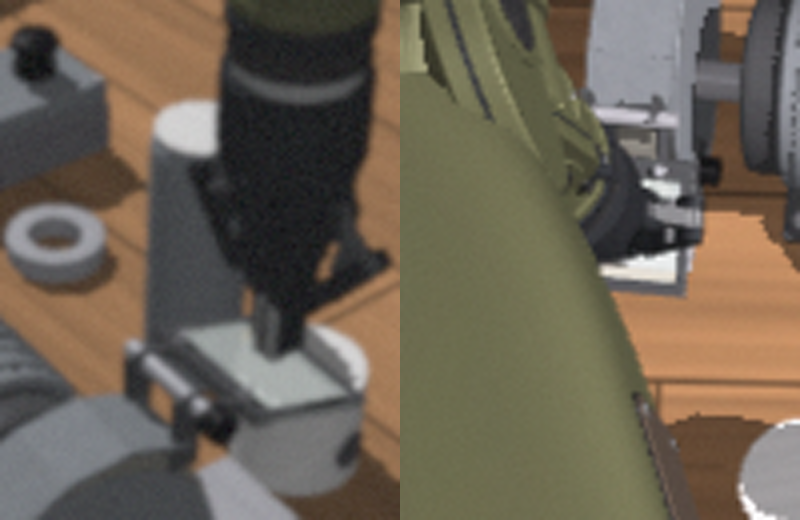

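The shield (right half) is now slightly below level, with the tip on it at (275,345). I tilt the tool and push on.

>>> apply_moves(rows=[{"twist": [0, -0.13, 0], "offset": [0, 0, 0.5], "claw": 0}, {"twist": [0, -0.26, 0], "offset": [0, 0, 1], "claw": 0}, {"twist": [0, -0.4, 0], "offset": [-0.2, 0, 1.5], "claw": 0}, {"twist": [0, -0.4, 0], "offset": [-0.4, 0, 2], "claw": 0}, {"twist": [0, -0.4, 0], "offset": [-0.7, 0, 2.5], "claw": 0}, {"twist": [0, -0.4, 0], "offset": [-1, 0, 3], "claw": 0}, {"twist": [0, -0.4, 0], "offset": [-1.2, 0, 3.4], "claw": 0}, {"twist": [0, -0.4, 0], "offset": [-1.4, 0, 3.8], "claw": 0}, {"twist": [0, -0.4, 0], "offset": [-1.4, 0, 3.8], "claw": 0}])

```text
time_s: 8.3
tool_pos: [0.6039, 0.2151, 0.1805]
orientation: [0.001, 0.98, 0.002, 0.2]
wrist_force: [-40.8, -5.5, 47.1]
gripper_width: -0.002
grip_force: 31.1
```

The contact force lies along the normal of a 40°-down plate, so the shield is on its stop. I back off and check.

>>> apply_moves(rows=[{"twist": [0, 0, 0], "offset": [0, 0, -3], "claw": 0}, {"twist": [0, 0, 0], "offset": [0, 0, -7], "claw": 0}, {"twist": [0, 0, 0], "offset": [0, 0, -12], "claw": 0}, {"twist": [0, 0.13, 0], "offset": [0, 0, -16], "claw": 0}, {"twist": [0, 0.26, 0], "offset": [0, 0, -18], "claw": 0}, {"twist": [0, 0.4, 0], "offset": [0, 0, -18], "claw": 0}, {"twist": [0, 0.4, 0], "offset": [0, 0, -18], "claw": 0}])

```text
time_s: 9.0
tool_pos: [0.5404, 0.2149, 0.3384]
orientation: [0.002, 1.0, 0.001, -0.0]
wrist_force: [0.5, -0.6, -0.9]
gripper_width: 0.001
grip_force: 0.0
```

```bash
python3 - <<'E'
from plant import bot,camera
from h import *
import cv2
s=camera("scene")["frame"]
b=cv2.resize(s[180:320,240:480],(800,467),interpolation=cv2.INTER_CUBIC)
cv2.imwrite("pics/f.png",b)
print(bot.state()["q"].round(2))
P=np.array([.671,.214,.226])
for a in(0,-40):
    for y in(-.043,.043):
        e=P+[-.1*np.cos(np.radians(a)),y,.1*np.sin(np.radians(a))];print(a,y,(proj("scene",e)-[240,180])*3.333)
rel((.397,.256,.12),yaw=3.1416)
E
```

```text
[0.38 0.34 0.25 1.48 0.   0.38]
0 -0.043 [404.19898731 260.45124824]
0 0.043 [499.67548355 327.87378836]
-40 -0.043 [372.44027985 352.05531514]
-40 0.043 [464.15878643 422.52476016]
offset [14.28  4.03 21.74] twist [ 0.002  0.001 -0.005] F [ 1.6  0.8 -0.8] [0.5394 0.2147 0.3374]
```

View pics/f.png

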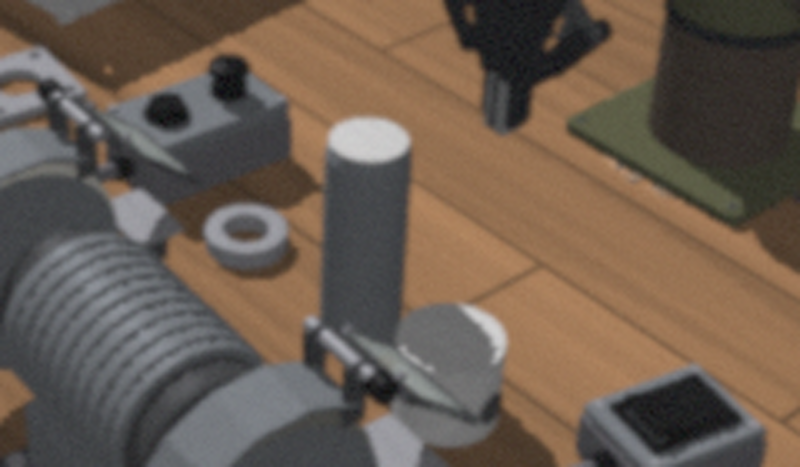

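The left shield now droops like the right one, with its corner at (485,415), and 62 N against the stop confirms it. Next is the extractor rocker.

>>> apply_moves(rows=[{"twist": [0, 0, 0.1], "offset": [5, 1.5, 2], "claw": 0}, {"twist": [0, 0, 0.2], "offset": [9, 3, 6], "claw": 0}, {"twist": [0, 0, 0.22], "offset": [13, 4, 10], "claw": 0}, {"twist": [0, 0, 0.22], "offset": [14, 4, 15], "claw": 0}, {"twist": [0, 0, 0.22], "offset": [14, 4, 20], "claw": 0}, {"twist": [0, 0, 0.22], "offset": [14, 4, 23], "claw": 0}, {"twist": [0, 0, 0.22], "offset": [14, 4, 23], "claw": 0}, {"twist": [0, 0, 0.22], "offset": [14, 4, 23], "claw": 0}, {"twist": [0, 0, 0.22], "offset": [14, 4, 23], "claw": 0}, {"twist": [0, 0, 0.22], "offset": [14, 4, 23], "claw": 0}])

```text
time_s: 10.05
tool_pos: [0.3965, 0.2561, 0.1112]
orientation: [0.111, 0.994, 0.003, 0.002]
wrist_force: [0.3, -0.6, 1.0]
gripper_width: 0.003
grip_force: 0.0
```

```bash
python3 - <<'E'
from plant import bot,camera
from h import *
import cv2
s=camera("scene")["frame"]
b=cv2.resize(s[240:350,390:490],(660,600)[::1],interpolation=cv2.INTER_CUBIC)
cv2.imwrite("pics/g.png",b)
print(bot.state()["q"].round(2))
rel((.400,.255,.058),yaw=3.1416-.22)
E
```

```text
[ 0.57  0.25 -0.48  0.83  0.    0.8 ]
offset [-0.38 -0.03  5.29] twist [ 0.005  0.003 -0.003] F [-0.3 -1.3  0.4] [0.3962 0.2559 0.1109]
```

View pics/g.png

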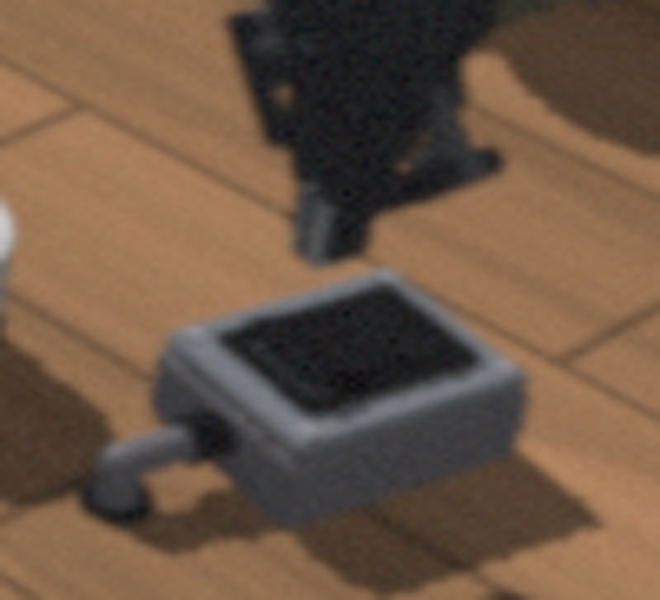

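The tip at (330,258) hangs over the gland-side half of the rocker, whose black frame is centred at (350,345). Pressing now.

>>> apply_moves(rows=[{"twist": [0, 0, 0], "offset": [-0.4, 0, 2.5], "claw": 0}, {"twist": [0, 0, 0], "offset": [-0.4, 0, 4], "claw": 0}, {"twist": [0, 0, 0], "offset": [-0.4, 0, 4.5], "claw": 0}, {"twist": [0, 0, 0], "offset": [-0.4, 0, 5], "claw": 0}, {"twist": [0, 0, 0], "offset": [-0.4, 0, 5.3], "claw": 0}, {"twist": [0, 0, 0], "offset": [-0.4, 0, 5.3], "claw": 0}])

```text
time_s: 10.7
tool_pos: [0.3987, 0.2543, 0.0573]
orientation: [0.111, 0.994, 0.001, 0.001]
wrist_force: [-1.3, -1.5, 8.0]
gripper_width: -0.002
grip_force: 4.4
```

>>> apply_moves(rows=[{"twist": [0, 0, 0], "offset": [0, 0, 0.1], "claw": 0}, {"twist": [0, 0, 0], "offset": [0, 0, 0.2], "claw": 0}, {"twist": [0, 0, 0], "offset": [0, 0, 0.2], "claw": 0}])

```text
time_s: 11.0
tool_pos: [0.3988, 0.2543, 0.0569]
orientation: [0.111, 0.994, 0.002, 0.001]
wrist_force: [-4.1, -4.2, 23.5]
gripper_width: -0.005
grip_force: 12.0
```

>>> apply_moves(rows=[{"twist": [0, 0, 0], "offset": [0, 0, -3], "claw": 0}, {"twist": [0, 0, 0], "offset": [0, 0, -8], "claw": 0}, {"twist": [0, 0, 0], "offset": [0, 0, -13], "claw": 0}, {"twist": [0, 0, 0], "offset": [0, 0, -18], "claw": 0}, {"twist": [0, 0, 0], "offset": [0, 0, -22], "claw": 0}, {"twist": [0, 0, -0.1], "offset": [0, 0, -22], "claw": 0}, {"twist": [0, 0, -0.22], "offset": [0, 0, -22], "claw": 0}, {"twist": [0, 0, -0.22], "offset": [0, 0, -22], "claw": 0}])

```text
time_s: 11.8
tool_pos: [0.398, 0.2537, 0.2745]
orientation: [0.001, 1.0, 0.001, 0.0]
wrist_force: [0.3, -0.4, 0.4]
gripper_width: -0.003
grip_force: 0.0
```

```bash
python3 -c "
from h import *
rel((.4425,-.2738,.26),yaw=3.1416)"
```

```text
offset [ -4.58 -52.75   1.32] twist [ 0.003  0.001 -0.002] F [ 0.3 -0.4  0.4] [0.398  0.2537 0.2745]
```

>>> apply_moves(rows=[{"twist": [0, 0, 0], "offset": [-4.6, -52.7, 0], "claw": 0}, {"twist": [0, 0, 0], "offset": [-4.6, -52.7, 0], "claw": 0}, {"twist": [0, 0, 0], "offset": [-4.6, -52.7, 0], "claw": 0}, {"twist": [0, 0, 0], "offset": [-4.6, -52.7, 0], "claw": 0}, {"twist": [0, 0, 0], "offset": [-4.6, -52.7, 0], "claw": 0}, {"twist": [0, 0, 0], "offset": [-4.6, -52.7, 0], "claw": 0}, {"twist": [0, 0, 0], "offset": [-4.6, -52.7, 0], "claw": 0}, {"twist": [0, 0, 0], "offset": [-4.6, -52.7, 0], "claw": 0}, {"twist": [0, 0, 0], "offset": [-4.6, -52.7, 0], "claw": 0}, {"twist": [0, 0, 0], "offset": [-4.6, -52.7, 0], "claw": 0}, {"twist": [0, 0, 0], "offset": [-4.6, -52.7, 0], "claw": 0}, {"twist": [0, 0, 0], "offset": [-4.6, -52.7, 0], "claw": 0}, {"twist": [0, 0, 0], "offset": [-4.6, -52.7, 0], "claw": 0}, {"twist": [0, 0, 0], "offset": [-4.6, -52.7, 0], "claw": 0}, {"twist": [0, 0, 0], "offset": [-4.6, -52.7, 0], "claw": 0}, {"twist": [0, 0, 0], "offset": [-4.6, -52.7, 0], "claw": 0}])

```text
time_s: 13.4
tool_pos: [0.4427, -0.2725, 0.273]
orientation: [0.0, 1.0, 0.001, -0.0]
wrist_force: [-0.1, 0.5, -0.3]
gripper_width: -0.002
grip_force: 0.0
```

```bash
python3 -c "
from h import *
rel((.4425,-.2738,.11),yaw=3.1416)"
```

```text
offset [ 1.00e-02 -1.50e-01  1.63e+01] twist [ 0.001 -0.    -0.001] F [-0.1  0.5 -0.3] [ 0.4427 -0.2725  0.273 ]
```

>>> apply_moves(rows=[{"twist": [0, 0, 0], "offset": [0, -0.1, 5], "claw": 0}, {"twist": [0, 0, 0], "offset": [0, -0.1, 10], "claw": 0}, {"twist": [0, 0, 0], "offset": [0, -0.1, 14], "claw": 0}, {"twist": [0, 0, 0], "offset": [0, -0.1, 16.8], "claw": 0}, {"twist": [0, 0, 0], "offset": [0, -0.1, 16.8], "claw": 0}, {"twist": [0, 0, 0], "offset": [0, -0.1, 16.8], "claw": 0}])

```text
time_s: 14.0
tool_pos: [0.4427, -0.2739, 0.1053]
orientation: [0.001, 1.0, 0.001, -0.0]
wrist_force: [-0.1, 0.0, 1.3]
gripper_width: -0.0
grip_force: 0.0
```

```bash
python3 - <<'E'
from plant import bot,camera
from h import *
import cv2
s=camera("scene")["frame"];t=camera("top")["frame"];o=cv2.imread("pics/scene0.png");ot=cv2.imread("pics/top0.png")
r=lambda i,a,b,c,d:cv2.resize(i[a:b,c:d],(266,300),interpolation=cv2.INTER_CUBIC)
g=lambda i:cv2.convertScaleAbs(i,alpha=2.2)
b=np.vstack([np.hstack([r(g(o),285,337,410,470),r(g(s),285,337,410,470),r(s,190,260,235,335)]),
 np.hstack([r(g(ot),262,322,180,233),r(g(t),262,322,180,233),r(t,160,220,180,233)])])
cv2.imwrite("pics/i.png",b)
rel((.4425,-.2738,.072),yaw=3.1416)
E
```

```text
offset [0.18 0.13 3.48] twist [-0.001  0.003 -0.002] F [-0.   0.2  0.8] [ 0.4442 -0.2751  0.1068]
```

View pics/i.png

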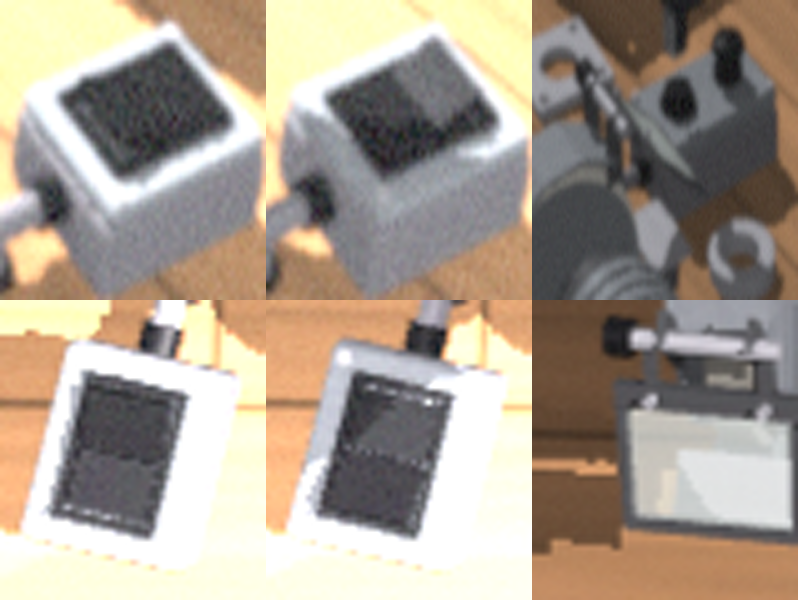

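The before/after shading shows the rocker flipped: its lit half has changed ends. The left shield lies open in front of the wheel, with its free edge at about (632,527). Quick numeric check of the shield angle before START.

```bash
python3 - <<'E'
from h import *
f=lambda x,y:(180+(x-532)/266*53,160+(y-300)/5)
for dx in(0,.004):
  P=np.array([.671+dx,.2575,.226])
  for a in(0,-20,-30,-35,-40): print(a,proj("top",P+[-.1*np.cos(np.radians(a)),0,.1*np.sin(np.radians(a))]).round(1),proj("scene",P+[-.1*np.cos(np.radians(a)),0,.1*np.sin(np.radians(a))]).round(1))
print("obs top",f(622,527),"scene",240+485/3.333,180+415/3.333)
print(tri((240+485/3.333,180+415/3.333),f(622,527)))
rel((.4425,-.2738,.072),yaw=3.1416)
E
```

```text
0 [192.3 207.6] [390.1 278.5]
-20 [195.9 207.5] [386.6 292.5]
-30 [197.6 205.6] [383.4 299.7]
-35 [198.4 204.2] [381.5 303.3]
-40 [199.1 202.5] [379.4 306.9]
0 [192.4 205.9] [388.7 279.3]
-20 [196.  205.8] [385.2 293.3]
-30 [197.7 203.9] [382.  300.5]
-35 [198.4 202.5] [380.1 304.1]
-40 [199.2 200.9] [378.  307.7]
obs top (197.93233082706766, 205.4) scene 385.51455145514547 304.5124512451245
(array([0.5847184 , 0.26114502, 0.16573419]), np.float64(0.005611220011542487))
offset [0.18 0.13 3.48] twist [-0.001  0.003 -0.002] F [-0.   0.2  0.8] [ 0.4442 -0.2751  0.1068]
```

The edge height of 166 mm means about -37° ±3°, consistent with the stop. Press START.

>>> apply_moves(rows=[{"twist": [0, 0, 0], "offset": [0, 0, 2], "claw": 0}, {"twist": [0, 0, 0], "offset": [0, 0, 2.6], "claw": 0}, {"twist": [0, 0, 0], "offset": [0, 0, 3], "claw": 0}, {"twist": [0, 0, 0], "offset": [0, 0, 3.3], "claw": 0}, {"twist": [0, 0, 0], "offset": [0, 0, 3.5], "claw": 0}, {"twist": [0, 0, 0], "offset": [0, 0, 3.5], "claw": 0}])

```text
time_s: 14.7
tool_pos: [0.443, -0.2746, 0.0719]
orientation: [0.001, 1.0, 0.0, 0.001]
wrist_force: [-2.5, 2.8, 13.0]
gripper_width: -0.001
grip_force: 6.1
```

>>> apply_moves(rows=[{"twist": [0, 0, 0], "offset": [0, 0, 0.1], "claw": 0}, {"twist": [0, 0, 0], "offset": [0, 0, 0.15], "claw": 0}, {"twist": [0, 0, 0], "offset": [0, 0, 0.15], "claw": 0}])

```text
time_s: 15.0
tool_pos: [0.4431, -0.2747, 0.0717]
orientation: [0.001, 1.0, -0.0, 0.001]
wrist_force: [-5.2, 3.1, 20.9]
gripper_width: -0.002
grip_force: 10.9
```

>>> apply_moves(rows=[{"twist": [0, 0, 0], "offset": [0, 0, -2], "claw": 0}, {"twist": [0, 0, 0], "offset": [0, 0, -6], "claw": 0}, {"twist": [0, 0, 0], "offset": [0, 0, -11], "claw": 0}, {"twist": [0, 0, 0], "offset": [0, 0, -15], "claw": 0}, {"twist": [0, 0, 0], "offset": [0, 0, -15], "claw": 0}, {"twist": [0, 0, 0], "offset": [0, 0, -15], "claw": 0}, {"twist": [0, 0, 0], "offset": [0, 0, -15], "claw": 0}])

```text
time_s: 15.7
tool_pos: [0.442, -0.2742, 0.2174]
orientation: [0.001, 1.0, 0.001, -0.001]
wrist_force: [0.3, -0.5, 0.4]
gripper_width: -0.001
grip_force: 0.0
```

```bash
python3 -c "
from plant import hand_in
print(hand_in())"
```

```text
the job is handed in; nothing more can be done
None
```

The left shield is down on its stop, the extractor is switched on, and START was pressed fully in and released, in that order. The job was handed in at about 16 s, but no verdict was returned.

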